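# Pack up the density kit: stow the block, stand the cylinders up, bolt the bin

### The arm

A 7-joint arm with a two-finger parallel gripper is mounted at the origin on the work surface. World frame = base frame: x ahead of the robot, y to its left, z up, the work surface at z = 0. Lengths are in m, angles in rad, forces in N, time in s.
With the tool pointing down it reaches from about 0.35 to 0.9 m from the base axis. Payload 8.1 kg.
Tool frame: the origin (TCP) lies midway between the tips of the shut fingers; the grasp point (between the pads) lies 19 mm behind it; x points along the fingers, y is the direction in which the jaws open and shut, and the axes are right-handed (so a half turn about x gives the same grasp; the last joint's range is limited). The gripper opens to 92 mm and grips with 3 to 60 N. Pads are 19 mm wide; open, the fingers measure 130 mm over their backs; the gripper's body (75 mm by 190 mm) begins 47 mm behind the grasp point.
Start: joints at [-1.443, 0.434, 0.025, 1.573, -0.012, 1.134, -0.075], TCP at [0.143, 0.608, 0.198] pointing down, gripper open.
Joint ranges: [-2.62, 2.62], [-0.44, 2.09], [-1.27, 1.32], [0.08, 2.57], [-1.32, 4.46], [0.12, 2], [-2.74, 2.74]. Speed limits (rad/s): [2.22, 2.22, 3.01, 3.01, 3.14, 3.14, 3.14].

### API

Orientations are given as [roll, pitch, yaw] about the fixed x, y, z axes, in that order (R = Rz(yaw) Ry(pitch) Rx(roll)).
In Python, from cell import ctrl gives the robot as it stands.
- The arm moves only by the tool arm_command, never from a script. Its argument "series" is a list of rows, each a list of 2 entries, a list of its own where there are three numbers: the shift along the tool's x, y, z in mm, then the turn, a rotation vector about the tool's x, y, z in rad. In form: [[[x, y, z], [rx, ry, rz]], ...]. A call has 1 to 20 rows; each row shifts and turns the commanded pose from where the row before left it, along the tool's axes as they then stand; what a row does not reach is not made up. A row lasts 1/8 s, in which the tool goes at most 62.5 mm and 10.7 degrees, less where a joint would pass 70% of its speed; a pose out of reach is approached as far as the arm can. A call is refused whole if a number of a shift passes 62.5 or a number of a turn 0.188, either way. A call with a gripper value outside its range is refused whole. "grip" is the opening, from 0 (shut) to 1 (fully open), set as the call begins (left out, the last holds). The fingers move at their own pace and stop on an object; "force" is the grip in N (left out, the last holds). Time passes only in rows, so rows that do not move let the fingers close. It gives the time, the measured TCP pose, the force and the opening at its end, in the units of the state.
- ctrl.state(): the state, without advancing time (a new reading comes with each control period).
- ctrl.camera(name): name is "scene" or "top"; returns a dict with "pixels" (420x560x3 uint8, blue, green, red), "intrinsics" (3x3 intrinsics, pixels), "position" and "attitude" of the camera in the world. Camera axes: x right, y down, z forward; pixel columns grow to the right and rows downward; lengths in m; the calibration is good to about 2 mm. A picture is of the moment at which its call begins. There is no depth.
- ctrl.hand_in(): hands the job in, once; it reports no verdict.
The state is a dict: "t": time; "qpos": joint angles; "joint_vel": joint speeds; "tau": joint torques, N m; "position": TCP position; "orientation": TCP orientation; "ft_force": force on the tool from outside, world axes, zero at the start; "wrist_torque": the same for the moment, N m; "gripper_width": opening from 0.0 (shut) to 1.0 (fully open).
Only numpy, scipy, OpenCV 4.12 (cv2) and the standard library are available. Lean on these libraries where they do the work, as an engineer would, in place of code of your own. Each camera call takes 0.05 s, during which the arm holds its last target. There are 200 camera calls.

### The job

Pack up the density kit: slide the vise jaw open, then lift the drilled block out and set it down flat in the grey tray and slide the empty jaw fully back to where it was; also tip every graduated cylinder that has slumped in the clear storage bin upright so that it stands on its own foot on the bin's floor, without lifting it out of the bin. When all that is done, push the bolt beside the bin fully home into its keeper. Leave the other things on the bench where they are.

Things in the scene. Friction and masses are not known exactly. Their poses are not given: they have to be found in the camera images.
- bin: deep clear plastic bin, fixed. Origin: centre of its underside; x to its far wall, y across the lanes. Inside 190 (x) by 276 mm (y), 5 mm walls, tops 140 mm above the bench, 12 mm rim outside. Two ribs along x (4 mm thick, at y = -43 and 43 mm, tops 45 mm above the bench) part the floor into 3 lanes (the middle one 82, the outer ones 93 mm wide). On its -y side a plywood dock board (120 mm in x, to y = -320 mm) carries the bolt
- bin_floor (a point): centre of the bin's inner floor, 5 mm above the bench; same axes as the bin
- cylinder1: frosted plastic graduated cylinder, 200 mm tall, about 90 g: a tube 32 mm across on a square foot 56 x 56 x 8 mm. Origin: centre of the foot's underside; z runs up the tube to the top. At the start it has slumped in one lane of the bin: foot by the far wall (+x of the bin), top against the near wall (-x), about 55 degrees from upright. May be absent (None from the start).
- cylinder2: frosted plastic graduated cylinder, 200 mm tall, about 90 g: a tube 32 mm across on a square foot 56 x 56 x 8 mm. Origin: centre of the foot's underside; z runs up the tube to the top. At the start it has slumped in one lane of the bin: foot by the far wall (+x of the bin), top against the near wall (-x), about 55 degrees from upright. May be absent (None from the start).
- cylinder3: frosted plastic graduated cylinder, 200 mm tall, about 90 g: a tube 32 mm across on a square foot 56 x 56 x 8 mm. Origin: centre of the foot's underside; z runs up the tube to the top. At the start it has slumped in one lane of the bin: foot by the far wall (+x of the bin), top against the near wall (-x), about 55 degrees from upright. May be absent (None from the start).
- bolt (a joint): travel of the steel barrel bolt on the dock board, in m: 0 drawn back, 0.045 fully home in its keeper (end stop). It slides along the bin's +y, towards the bin, at 30 mm above the bench, with about 2.5 N of friction, and stays where it is left
- bolt_grip (a point): grip point on the bolt's upright square handle (14 x 14 mm, top 95 mm above the bench; this point is 85 mm above the bench). Moves with the bolt; 75 mm behind its tip. The brackets on both sides of the handle reach only 47 mm above the bench; fully home the handle is 80 mm from the bin's wall
- bolt_tip (a point): tip of the bolt's rod (14 mm thick)
- keeper (a point): mouth of the keeper on the bin's side wall into which the bolt's tip must go 20 mm deep (it is 25 mm deep)
- vise: small sliding-jaw vise fixed to the bench: bed 185 x 100 mm, 18 mm thick. Origin: underside, on the middle line; the bed runs from x = -99 to +86 mm. The fixed jaw is at its +x end (face at x = 55.5 mm), jaw tops 40 mm above the bench; the block stands on the bed between the jaws, centred at x = 35 mm
- jaw (a joint): opening of the sliding jaw in m: 0 shut (end stop; the jaws are then 41 mm apart, the block's width), 0.045 fully open (end stop). It slides along the vise's -x with about 4 N of friction and stays where it is left
- jaw_grip (a point): grip point on the sliding jaw's upright square handle (14 x 14 mm, top 97 mm above the bench; this point is 82 mm above the bench, 43 mm clear of the block). Moves with the jaw
- block: the finished part: a drilled aluminium block 40 (x) x 90 (y) x 50 mm (z), about 0.45 kg, three dark drilled holes in its top. Origin: centre of its underside. In the vise its 40 mm width lies between the jaws and its upper 28 mm stand above them
- block_center (a point): the block's middle, 25 mm above its underside
- tray: shallow grey plastic tray fixed to the bench, outside 170 (x) x 130 (y) x 30 mm, walls and floor 5 mm. Origin: centre of its underside
- beaker: a clear beaker, bystander, 84 mm across, 85 mm tall; origin under its centre
- dropper: a small white dropper bottle, bystander, 36 mm across, 75 mm tall; origin under its centre
- washbottle: a white wash bottle, bystander, 64 mm across, 170 mm tall; origin under its centre
- rock: a grey rock specimen, bystander, 68 mm across, 41 mm tall; origin under its centre
- wellplate: a clear well plate lying flat, bystander, 85 x 125 x 18 mm; origin under its centre
Not all that is in view belongs to the job. What is shaped like the cylinder2 but green or purple is not meant. Leave any turquoise look-alike of the block alone.

How it is judged:
On the way, in this order (a step that is already met when the one before it is completed fails the run):
1. the vise jaw is slid open (at least 25 mm) (value of joint jaw above 0.025 m), for 0.2 s.
2. the block lies flat in the tray and the jaw is slid back, and every cylinder present stands upright on the bin's floor, in any order, with the bolt not yet home (x of block_center in the frame of tray between -0.078 and 0.078 m and y of block_center in the frame of tray between -0.058 and 0.058 m and z of block_center in the frame of tray below 0.036 m and linear speed of each of block, cylinder1, cylinder2, cylinder3 below 0.03 m/s and value of joint jaw below 0.006 m and angle between each of cylinder1, cylinder2, cylinder3's own z axis and vertical below 0.08 rad and z of cylinder1 in the frame of bin_floor between -0.006 and 0.006 m and x of cylinder1 in the frame of bin_floor between -0.095 and 0.095 m and y of cylinder1 in the frame of bin_floor between -0.138 and 0.138 m and z of cylinder2 in the frame of bin_floor between -0.006 and 0.006 m and x of cylinder2 in the frame of bin_floor between -0.095 and 0.095 m and y of cylinder2 in the frame of bin_floor between -0.138 and 0.138 m and z of cylinder3 in the frame of bin_floor between -0.006 and 0.006 m and x of cylinder3 in the frame of bin_floor between -0.095 and 0.095 m and y of cylinder3 in the frame of bin_floor between -0.138 and 0.138 m and value of joint bolt below 0.03 m), for 0.3 s.
3. the bolt is pushed home into its keeper (value of joint bolt above 0.041 m), for 0.2 s.
At the end, for the whole second after the job is handed in: every cylinder present stands at rest on the bin's floor (tilt under 0.08 rad, foot within 6 mm of the floor); the block lies flat and at rest in the tray (its middle inside the walls, under 36 mm up); the jaw is under 6 mm open; the bolt is at least 41 mm along its 45 mm travel (x of block_center in the frame of tray between -0.078 and 0.078 m and y of block_center in the frame of tray between -0.058 and 0.058 m and z of block_center in the frame of tray below 0.036 m and linear speed of each of block, cylinder1, cylinder2, cylinder3 below 0.03 m/s and value of joint jaw below 0.006 m and angle between each of cylinder1, cylinder2, cylinder3's own z axis and vertical below 0.08 rad and z of cylinder1 in the frame of bin_floor between -0.006 and 0.006 m and x of cylinder1 in the frame of bin_floor between -0.095 and 0.095 m and y of cylinder1 in the frame of bin_floor between -0.138 and 0.138 m and z of cylinder2 in the frame of bin_floor between -0.006 and 0.006 m and x of cylinder2 in the frame of bin_floor between -0.095 and 0.095 m and y of cylinder2 in the frame of bin_floor between -0.138 and 0.138 m and z of cylinder3 in the frame of bin_floor between -0.006 and 0.006 m and x of cylinder3 in the frame of bin_floor between -0.095 and 0.095 m and y of cylinder3 in the frame of bin_floor between -0.138 and 0.138 m and value of joint bolt above 0.041 m); the robot touches nothing.
It fails at once if the block is pulled out of the vise while the jaw is still shut (less than 15 mm open) (value of joint jaw below 0.015 m and z of block in the frame of vise above 0.035 m and horizontal distance between block and vise below 0.07 m).
It fails at once if a cylinder is lifted out of the bin (its foot more than 110 mm above the bin's floor) or put outside it (z of any of cylinder1, cylinder2, cylinder3 in the frame of bin_floor above 0.11 m or horizontal distance between any of cylinder1, cylinder2, cylinder3 and bin_floor above 0.18 m).
It fails at once if a bystander (beaker, dropper bottle, wash bottle, rock, well plate) is moved more than 40 mm (distance of any of beaker, dropper, washbottle, rock, wellplate from where it was at the start of the episode above 0.04 m).
Of cylinder1, cylinder2, cylinder3 only 2 to 3 are there at a start; the rules pass over those that are not, and their reading is None.
At some moment in a run one of block may be knocked a few centimetres aside while the robot is not near it.
Once in a run the grip may slacken for a moment while it holds something.
It also fails if it takes over 208 s, if anything falls off the work surface, if the arm or the gripper's body presses on something with over 40 N, if the wrist force passes 120 N, or if a joint passes its speed limit or range.

## Working session

There is one attempt and no reset: what is moved stays moved. The work goes in short steps, Python scripts to look and compute and a tool call to move; the robot and the scene stay as the last step left them, time stands still between calls to the robot, and variables do not carry over. Pictures are saved under pics/ and viewed, about 12 in all and at most 16, crops included, and the job is handed in when it is done.

Besides the shell and the picture viewer there is one more tool, called after "Call:" as name(argument=value, ...), one argument or row to a line, values as JSON. arm_command: Moves the arm, as the interface text tells. Its arguments: {"type":"object","properties":{"series":{"type":"array","items":{"type":"array"}},"grip":{"type":"number"},"force":{"type":"number"}},"required":["series"]}

```bash
mkdir -p pics; ls; cat > h.py <<'E'
import numpy as np, cv2
from cell import ctrl
from scipy.spatial.transform import Rotation as R
def cam(n):
    c=ctrl.camera(n); return c
def rot(a):
    a=np.array(a,float)
    if a.shape==(3,3): return a
    if a.size==4: return R.from_quat(a).as_matrix()
    return R.from_euler('xyz',a).as_matrix()
def ray(c,u,v,z):
    K=np.array(c['intrinsics']);d=rot(c['attitude'])@np.linalg.inv(K)@[u,v,1]
    p=np.array(c['position']);return p+d*(z-p[2])/d[2]
def proj(c,P):
    q=np.array(c['intrinsics'])@(rot(c['attitude']).T@(np.array(P,float)-c['position']));return q[:2]/q[2]
def rv(): # tool rotation
    return rot(ctrl.state()['orientation'])
def delta(target,Rt=None):
    s=ctrl.state();T=rot(s['orientation']);d=T.T@(np.array(target)-s['position'])*1000
    w=None if Rt is None else R.from_matrix(T.T@Rt).as_rotvec()
    return d.round(1),w
E
python3 - <<'E'
from h import *
for n in('scene','top'):
    c=cam(n);print(n,c['position'],c['attitude'],c['intrinsics']);cv2.imwrite(f'pics/{n}0.png',cv2.resize(c['pixels'],(800,600),interpolation=cv2.INTER_CUBIC))
    np.savez(f'{n}0.npz',**{k:np.array(c[k]) for k in('pixels','intrinsics','position','attitude')})
print(ctrl.state())
E
```

```text
pics
scene [1.35116816 0.28806803 0.8466124 ] [-2.29291512e+00  9.89488563e-04  1.92472987e+00] [[381.01659501   0.         279.83373309]
 [  0.         381.01659501 203.6836372 ]
 [  0.           0.           1.        ]]
top [0.41563364 0.01332392 1.75593226] [-3.05295940e+00 -3.99640592e-04 -1.59527763e+00] [[530.16582015   0.         283.01389282]
 [  0.         530.16582015 207.70329007]
 [  0.           0.           1.        ]]
{'t': 0.1, 'qpos': array([-1.44263288,  0.43512334,  0.02496423,  1.57401223, -0.01161431,
        1.13403793, -0.0750791 ]), 'joint_vel': array([ 7.50252968e-05,  2.92148241e-04, -2.56908039e-04, -2.85328758e-03,
       -2.57478414e-04, -4.29187803e-04,  1.50219639e-03]), 'tau': array([ 2.87206873e-03, -6.69126606e+01,  9.87861492e-01, -3.15149939e+01,
       -6.06105058e-02,  3.72710859e-02,  4.34631113e-05]), 'position': array([0.14287825, 0.60791788, 0.19773964]), 'orientation': array([-1.49213742,  1.56936053, -1.72294701]), 'ft_force': array([-0.29937953, -0.14734444, -0.2051642 ]), 'wrist_torque': array([ 0.0136213 , -0.02154285,  0.03652594]), 'gripper_width': 1.000191648137394}
```

View pics/scene0.png

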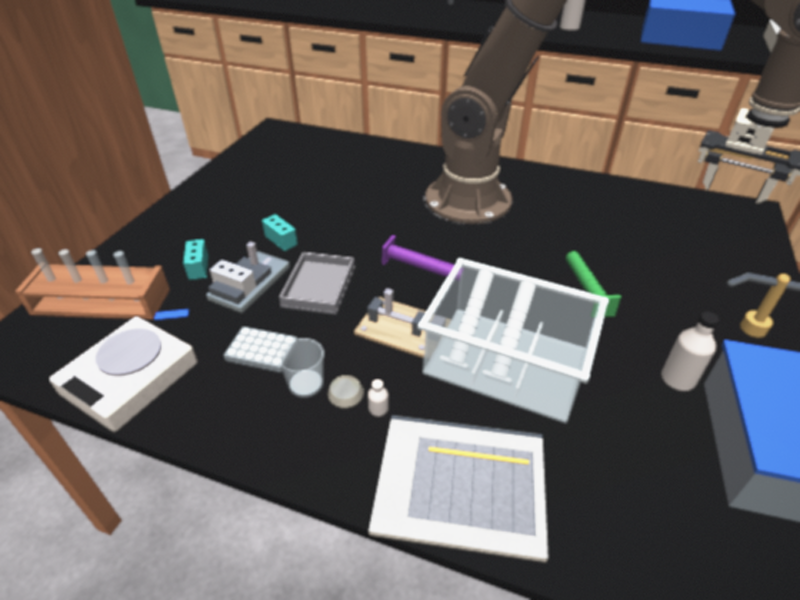

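View pics/top0.png

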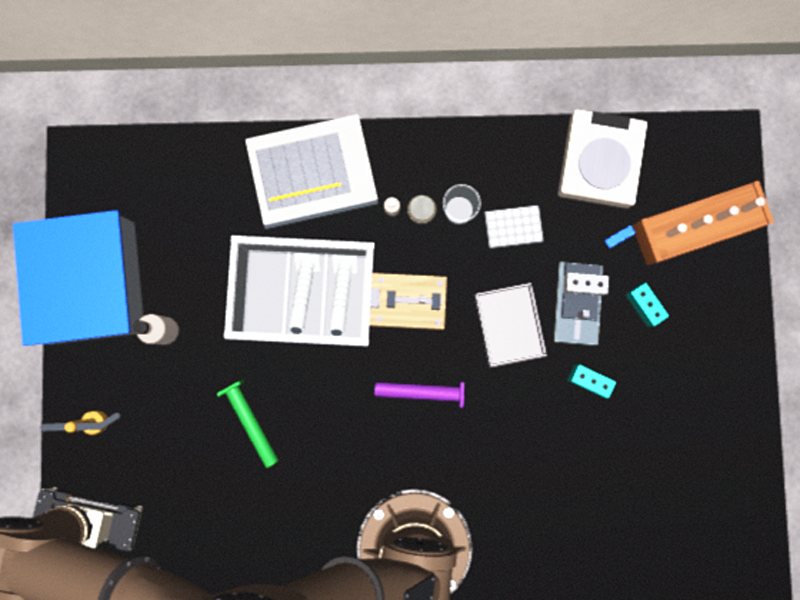

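The scene shows the aluminium block in the vise at top(587,283)/scene(233,275). Its look-alikes are the turquoise blocks at top(648,304) and (592,381). Two frosted cylinders lie in the bin at top(302,295) and (342,295). The green (250,425) and purple (420,392) cylinders are decoys. The tray is at top(511,325), the jaw handle near (586,313), and the bolt handle near (392,299).

```bash
python3 - <<'E'
from h import *
a=np.load('top0.npz')['pixels'];s=np.load('scene0.npz')['pixels']
# top crops vise/tray and bin/bolt
v=cv2.resize(a[165:265,325:445],None,fx=3.3,fy=3.3,interpolation=cv2.INTER_CUBIC)
b=cv2.resize(a[155:255,150:320],(400,235),interpolation=cv2.INTER_CUBIC)
w=cv2.resize(s[150:230,130:260],(390,240),interpolation=cv2.INTER_CUBIC)
im=np.zeros((600,800,3),np.uint8)
im[:330,:396]=v;im[:235,400:]=b;im[340:580,:390]=w
q=cv2.resize(s[175:300,240:440],(400,250),interpolation=cv2.INTER_CUBIC);im[340:590,400:]=q
cv2.imwrite('pics/c1.png',im)
E
```

```text
(no output)
```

View pics/c1.png

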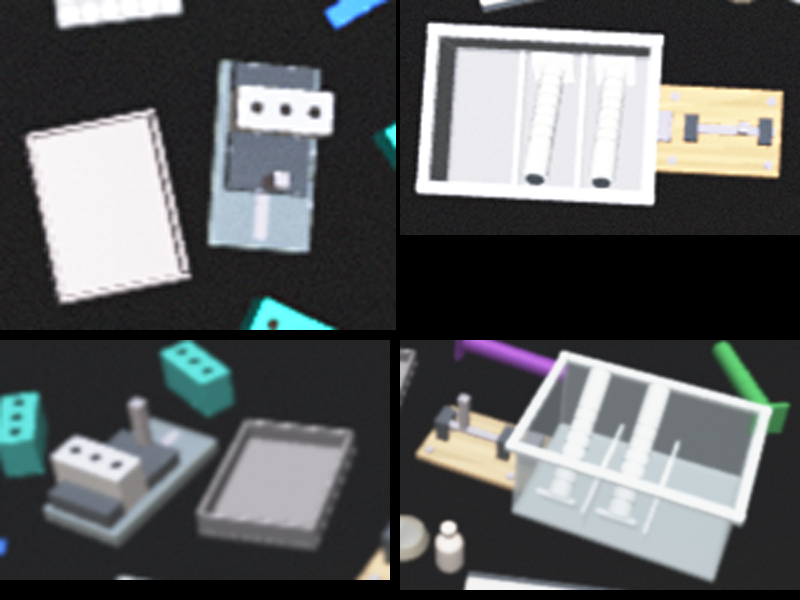

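```bash
cat >> h.py <<'E'
def load(n): return dict(np.load(n))
E
python3 - <<'E'
from h import *
c=load('top0.npz')
V=lambda p:(325+p[0]/3.3-.35,165+p[1]/3.3-.35)
B=lambda p:(150+p[0]/2.353-.3,155+p[1]/2.353-.3)
def poly(f,ps,z):
    Q=np.array([ray(c,*f(p),z)[:2] for p in ps]);return Q
def show(n,Q):
    e=Q[1]-Q[0];e2=Q[2]-Q[1];print(n,Q.round(4).tolist(),'mean',Q.mean(0).round(4),'edges',np.linalg.norm(e).round(3),np.linalg.norm(e2).round(3),'ang',np.degrees([np.arctan2(e[1],e[0]),np.arctan2(e2[1],e2[0])]).round(1))
show('block',poly(V,[(238,87),(332,93),(331,136),(236,129)],.068))
show('bed',poly(V,[(222,60),(320,66),(310,252),(210,247)],.018))
show('tray',poly(V,[(27,133),(152,111),(189,276),(62,302)],.03))
show('bin',poly(B,[(28,24),(263,34),(254,204),(17,192)],.14))
print('jawh',ray(c,*V((282,180)),.097));print('bolth',ray(c,*B((341,129)),.095))
print('cyltops',ray(c,*B((135,179)),.13),ray(c,*B((201,183)),.13))
# block in scene check
s=load('scene0.npz');print(proj(s,[0.41,-.34,.068]))
for n in ('top','scene'):
    pass
E
```

```text
block [[0.6104, -0.3569], [0.6023, -0.4479], [0.5604, -0.4449], [0.5694, -0.3532]] mean [ 0.5856 -0.4007] edges 0.091 0.042 ang [-95.1 175.9]
bed [[0.6437, -0.353], [0.6353, -0.4509], [0.4497, -0.4321], [0.4571, -0.3331]] mean [ 0.5465 -0.3923] edges 0.098 0.186 ang [-94.9 174.2]
tray [[0.574, -0.1542], [0.5929, -0.2789], [0.4289, -0.3089], [0.4065, -0.1831]] mean [ 0.5005 -0.2313] edges 0.126 0.167 ang [ -81.4 -169.6]
bin [[0.7007, 0.38], [0.68, 0.0726], [0.4582, 0.0888], [0.4812, 0.3951]] mean [0.58   0.2341] edges 0.308 0.222 ang [-93.9 175.8]
jawh [ 0.51708816 -0.38845791  0.097     ]
bolth [ 0.55653714 -0.02729824  0.095     ]
cyltops [0.4947475  0.24370701 0.13      ] [0.48743131 0.15779773 0.13      ]
[205.32476212 163.05904368]
```

```bash
cat >> h.py <<'E'
def down(phi):
    y=np.array([np.cos(phi),np.sin(phi),0]);x=np.array([0,0,-1.]);return np.array([x,y,np.cross(x,y)]).T
def plan(tx,ty,tz,phideg=None):
    s=ctrl.state();T=rot(s['orientation']);cur=np.degrees(np.arctan2(T[1,1],T[0,1]))
    Rt=T
    if phideg is not None:
        d=(phideg-cur+90)%180-90; Rt=down(np.radians(cur+d))
    p,w=delta([tx,ty,tz],Rt)
    p2=Rt.T@(np.array([tx,ty,tz])-s['position'])*1000
    print('t',s['t'],'pos',s['position'].round(4),'phi',cur.round(1),'F',s['ft_force'].round(1),'gw',round(s['gripper_width'],3))
    print('shift(tool now)',p.round(1),'rot',w.round(4),'shift if rotated first',p2.round(1),'rows',max(np.linalg.norm(p)/62.5,np.linalg.norm(w)/.187).round(1))
E
python3 - <<'E'
from h import *
print(rv().round(3))
y=np.radians(-5.3);ux=np.array([np.cos(y),np.sin(y)])
plan(0.5,0.0,0.30,-5.3+90)
plan(0.517,-.389,0.20,84.7)
E
```

```text
[[-0.     0.229  0.973]
 [-0.001  0.973 -0.229]
 [-1.    -0.001  0.   ]]
t 0.1 pos [0.1429 0.6079 0.1977] phi 76.8 F [-0.3 -0.1 -0.2] gw 1.0
shift(tool now) [-101.5 -510.2  486.7] rot [-0.1383  0.      0.0014] shift if rotated first [-102.3 -572.3  411.7] rows 11.4
t 0.1 pos [0.1429 0.6079 0.1977] phi 76.8 F [-0.3 -0.1 -0.2] gw 1.0
shift(tool now) [  -0.9 -884.9  592.3] rot [-0.1383  0.      0.0014] shift if rotated first [  -2.3 -958.1  464.6] rows 17.0
```

Call:
arm_command(
  series=[
    [[-20,0,0],[-0.138,0,0.0014]],
    [[-7.5,-47.7,34.3],[0,0,0]],
    [[-7.5,-47.7,34.3],[0,0,0]],
    [[-7.5,-47.7,34.3],[0,0,0]],
    [[-7.5,-47.7,34.3],[0,0,0]],
    [[-7.5,-47.7,34.3],[0,0,0]],
    [[-7.5,-47.7,34.3],[0,0,0]],
    [[-7.5,-47.7,34.3],[0,0,0]],
    [[-7.5,-47.7,34.3],[0,0,0]],
    [[-7.5,-47.7,34.3],[0,0,0]],
    [[-7.5,-47.7,34.3],[0,0,0]],
    [[-7.5,-47.7,34.3],[0,0,0]],
    [[-7.5,-47.7,34.3],[0,0,0]],
    [[0,-55,0],[0,0,0]],
    [[0,-55,0],[0,0,0]],
    [[0,-55,0],[0,0,0]],
    [[0,-55,0],[0,0,0]],
    [[0,-55,0],[0,0,0]],
    [[0,-55,0],[0,0,0]],
    [[0,-55,0],[0,0,0]],
  ],
  grip=0.6,
)

```text
t: 2.6
position: [0.4638, -0.3845, 0.3068]
orientation: [1.647, 1.569, 1.555]
ft_force: [0.5, 1.1, -0.1]
gripper_width: 0.597
```

```bash
python3 - <<'E'
from h import *
plan(0.517,-.389,0.063,84.7)
E
```

```text
t 2.6 pos [ 0.4638 -0.3845  0.3068] phi 84.7 F [ 0.5  1.1 -0.1] gw 0.597
shift(tool now) [ 2.438e+02 -1.000e-01  5.350e+01] rot [ 0.0003 -0.0002 -0.002 ] shift if rotated first [243.8   0.4  53.4] rows 4.0
```

Call:
arm_command(
  series=[
    [[50,0,26],[0,0,0]],
    [[50,0,27.5],[0,0,0]],
    [[50,0,0],[0,0,0]],
    [[50,0,0],[0,0,0]],
    [[25,0,0],[0,0,0]],
    [[18,0,0],[0,0,0]],
    [[0,0,0],[0,0,0]],
  ],
)

```text
t: 3.48
position: [0.5168, -0.3872, 0.0631]
orientation: [2.183, 1.568, 2.09]
ft_force: [0.1, -0.4, -0.1]
gripper_width: 0.602
```

Call:
arm_command(
  series=[
    [[0,0,0],[0,0,0]],
    [[0,0,0],[0,0,0]],
    [[0,0,0],[0,0,0]],
    [[0,0,0],[0,0,0]],
    [[0,0,0],[0,0,0]],
    [[0,0,0],[0,0,0]],
  ],
  grip=0,
  force=30,
)

```text
t: 4.22
position: [0.5173, -0.3899, 0.0646]
orientation: [-0.928, 1.569, -1.022]
ft_force: [1.2, -5.2, -2.2]
gripper_width: 0.143
```

Call:
arm_command(
  series=[
    [[0,0,-6],[0,0,0]],
    [[0,0,-8],[0,0,0]],
    [[0,0,-8],[0,0,0]],
    [[0,0,-8],[0,0,0]],
    [[0,0,-8],[0,0,0]],
    [[0,0,-6],[0,0,0]],
    [[0,0,0],[0,0,0]],
    [[0,0,0],[0,0,0]],
    [[0,0,0],[0,0,0]],
  ],
)

```text
t: 5.35
position: [0.4735, -0.385, 0.0645]
orientation: [-0.668, 1.57, -0.762]
ft_force: [-0.3, -4.4, -1.0]
gripper_width: 0.144
```

Call:
arm_command(
  series=[
    [[0,0,0],[0,0,0]],
    [[0,0,0],[0,0,0]],
    [[0,0,0],[0,0,0]],
    [[-50,0,0],[0,0,0]],
    [[-50,0,0],[0,0,0]],
    [[-50,0,0],[0,0,0]],
    [[-40,0,-60],[0,0,0]],
    [[0,0,-60],[0,0,0]],
  ],
  grip=0.6,
)

```text
t: 6.35
position: [0.3621, -0.3748, 0.2511]
orientation: [-0.339, 1.567, -0.43]
ft_force: [-1.3, -0.8, 1.3]
gripper_width: 0.599
```

```bash
python3 - <<'E'
from h import *
c=cam('top');a=c['pixels'];s=cam('scene')['pixels']
im=np.hstack([cv2.resize(a[165:265,325:445],(396,330),interpolation=cv2.INTER_CUBIC),cv2.resize(s[140:240,130:250],(396,330),interpolation=cv2.INTER_CUBIC)])
cv2.imwrite('pics/c2.png',im)
plan(0.5856,-.396,0.15,-5.3)
E
```

```text
t 6.45 pos [ 0.3553 -0.3738  0.2494] phi 84.3 F [ 0.2 -0.3  0.1] gw 0.599
shift(tool now) [ 99.3   0.5 231.4] rot [ 1.5636 -0.003  -0.0026] shift if rotated first [ 99.4 231.4   0.8] rows 8.4
```

View pics/c2.png

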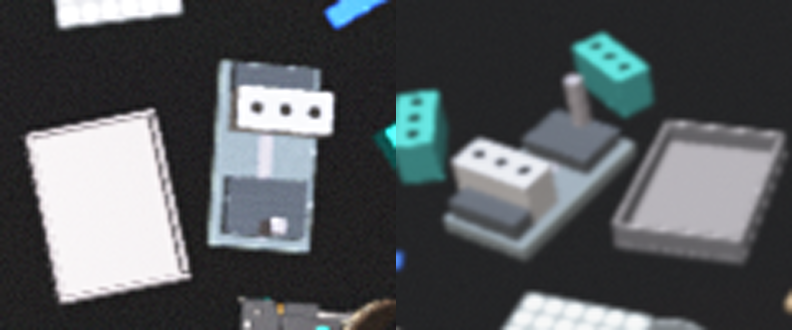

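```bash
python3 - <<'E'
from h import *
print(ctrl.state()['qpos'].round(2))
E
```

```text
[ 0.1   0.25  0.77  1.8  -0.19  1.17  2.4 ]
```

Call:
arm_command(
  series=[
    [[5,0,0],[0.174,0,0]],
    [[5,0,0],[0.174,0,0]],
    [[5,0,0],[0.174,0,0]],
    [[5,0,0],[0.174,0,0]],
    [[5,0,0],[0.174,0,0]],
    [[5,0,0],[0.174,0,0]],
    [[5,0,0],[0.174,0,0]],
    [[5,0,0],[0.174,0,0]],
    [[5,0,0],[0.174,0,0]],
    [[10,58,0],[0,0,0]],
    [[10,58,0],[0,0,0]],
    [[10,58,0],[0,0,0]],
    [[10,56,0],[0,0,0]],
    [[0,0,0],[0,0,0]],
  ],
  grip=1,
)

```text
t: 8.2
position: [0.5952, -0.391, 0.1605]
orientation: [-2.559, 1.567, 2.072]
ft_force: [-0.3, -0.3, -1.0]
gripper_width: 1.001
```

```bash
python3 - <<'E'
from h import *
plan(0.586,-.400,0.045,-5.0)
print(ctrl.state()['qpos'].round(2))
E
```

```text
t 8.2 pos [ 0.5952 -0.391   0.1605] phi -4.7 F [-0.3 -0.3 -1. ] gw 1.001
shift(tool now) [115.5  -8.2  10.1] rot [ 0.0054 -0.0032  0.0021] shift if rotated first [115.5  -8.4   9.8] rows 1.9
[ 0.    0.77  0.95  1.42 -0.63  1.28  0.92]
```

Call:
arm_command(
  series=[
    [[40,-8.3,10],[0.005,-0.003,0.002]],
    [[40,0,0],[0,0,0]],
    [[25,0,0],[0,0,0]],
    [[10,0,0],[0,0,0]],
    [[0,0,0],[0,0,0]],
    [[0,0,0],[0,0,0]],
  ],
)

```text
t: 8.95
position: [0.5825, -0.4036, 0.0502]
orientation: [0.969, 1.566, -0.695]
ft_force: [0.1, -0.0, 0.3]
gripper_width: 0.999
```

Call:
arm_command(
  series=[
    [[0,0,0],[0,0,0]],
    [[0,0,0],[0,0,0]],
    [[0,0,0],[0,0,0]],
    [[0,0,0],[0,0,0]],
    [[0,0,0],[0,0,0]],
    [[0,0,0],[0,0,0]],
  ],
  grip=0,
  force=40,
)

```text
t: 9.7
position: [0.5821, -0.4029, 0.0487]
orientation: [0.914, 1.568, -0.75]
ft_force: [-0.3, 0.4, 0.4]
gripper_width: 0.395
```

Call:
arm_command(
  series=[
    [[0,0,0],[0,0,0]],
    [[0,0,0],[0,0,0]],
    [[0,0,0],[0,0,0]],
  ],
)

```text
t: 10.07
position: [0.5821, -0.4029, 0.0487]
orientation: [0.933, 1.568, -0.731]
ft_force: [-0.1, -0.1, -0.5]
gripper_width: 0.07
```

```bash
python3 - <<'E'
from h import *
c=cam('top');a=c['pixels'];s=cam('scene')['pixels']
im=np.hstack([cv2.resize(a[165:265,325:445],(396,330),interpolation=cv2.INTER_CUBIC),cv2.resize(s[140:240,130:250],(396,330),interpolation=cv2.INTER_CUBIC)])
cv2.imwrite('pics/c3.png',im)
E
```

```text
(no output)
```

View pics/c3.png

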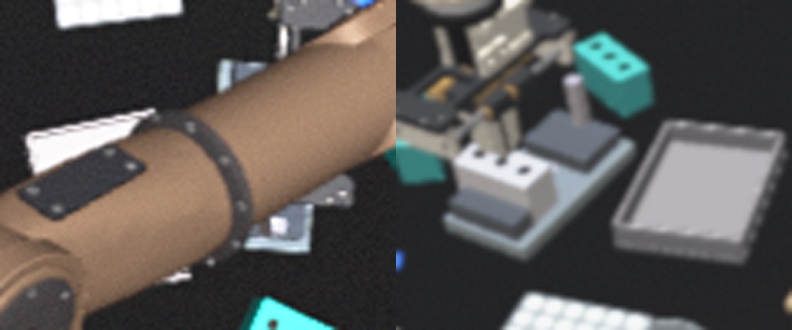

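```bash
python3 - <<'E'
from h import *
s=load('scene0.npz')
for P in ([.5856,-.4007,.068],[.582,-.403,.0487],[.5821,-.4029,.068],[.517,-.388,.097]): print(P,proj(s,P).round(1))
print('block top ray from scene',ray(s,162.7,189,.068),ray(s,163,188,.068))
p=cam('scene')['pixels'];cv2.imwrite('pics/c4.png',cv2.resize(p[120:230,120:240],(800,733),interpolation=cv2.INTER_CUBIC)[:600])
E
```

```text
[0.5856, -0.4007, 0.068] [162.4 188.9]
[0.582, -0.403, 0.0487] [163.6 192.7]
[0.5821, -0.4029, 0.068] [162.4 188.1]
[0.517, -0.388, 0.097] [175.6 170.6]
block top ray from scene [ 0.58578168 -0.39948429  0.068     ] [ 0.58103907 -0.40146157  0.068     ]
```

View pics/c4.png

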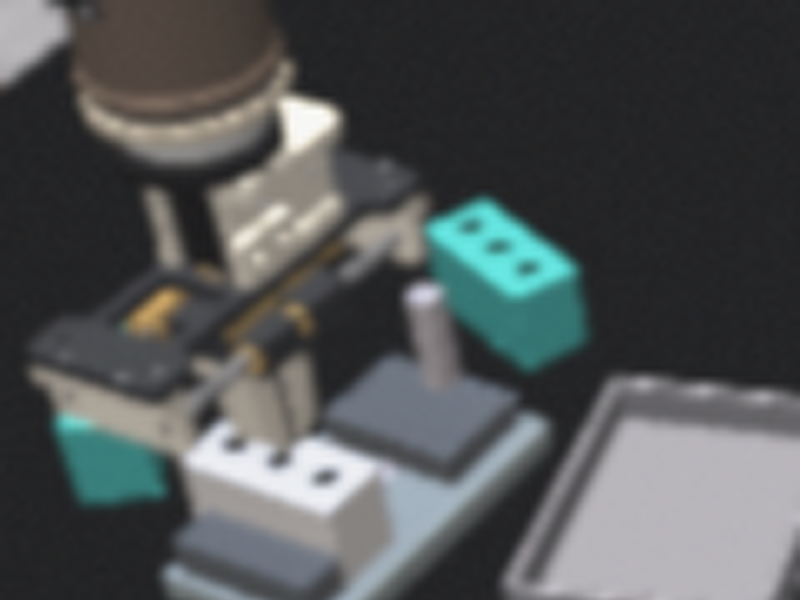

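Call:
arm_command(
  series=[
    [[-20,0,0],[0,0,0]],
    [[-30,0,0],[0,0,0]],
    [[-30,0,0],[0,0,0]],
    [[0,0,0],[0,0,0]],
    [[0,0,0],[0,0,0]],
    [[0,0,0],[0,0,0]],
  ],
)

```text
t: 10.98
position: [0.5817, -0.4023, 0.1281]
orientation: [0.938, 1.569, -0.726]
ft_force: [0.1, 0.0, -0.5]
gripper_width: 0.007
```

```bash
python3 - <<'E'
from h import *
c=cam('scene');p=c['pixels'].copy();st=ctrl.state();P=st['position'];T=rot(st['orientation'])
c2=cam('top')
im=cv2.resize(p[110:230,110:230],(600,600),interpolation=cv2.INTER_CUBIC)
def mk(P,col):
    u=(proj(c,P)-110+.5)*5; cv2.circle(im,tuple(int(v) for v in u),3,col,-1)
mk(P,(0,0,255));mk(P-T[:,0]*.019,(0,255,0));mk([.5856,-.4007,.068],(255,0,0))
print(st['position'],st['gripper_width'],st['ft_force'])
cv2.imwrite('pics/c5.png',im)
E
```

```text
[ 0.58163062 -0.40237127  0.12802618] 0.0047070505397566915 [-0.49594099 -1.01585636  0.43247117]
```

View pics/c5.png

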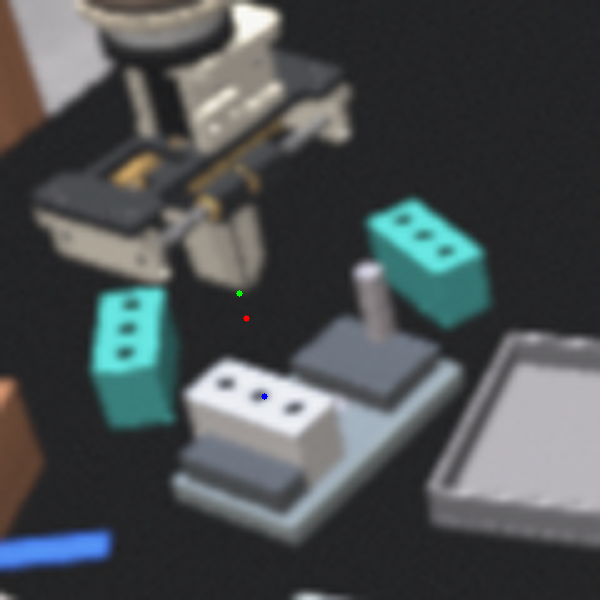

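The reported TCP lies about 22 mm beyond the real fingertips along the tool axis: the tips show at (240,285), but the projection puts them at (246,318). I closed above the block, and it is unmoved. I'll correct for this offset.

Call:
arm_command(
  series=[
    [[0,3,0],[0,0,0]],
    [[0,0,0],[0,0,0]],
    [[0,0,0],[0,0,0]],
    [[0,0,0],[0,0,0]],
    [[30,0,0],[0,0,0]],
    [[30,0,0],[0,0,0]],
    [[20,0,0],[0,0,0]],
    [[15,0,0],[0,0,0]],
    [[10,0,0],[0,0,0]],
    [[0,0,0],[0,0,0]],
    [[0,0,0],[0,0,0]],
  ],
  grip=1,
)

```text
t: 12.45
position: [0.5855, -0.4037, 0.0246]
orientation: [0.934, 1.567, -0.729]
ft_force: [-0.6, 0.7, 0.8]
gripper_width: 0.998
```

Call:
arm_command(
  series=[
    [[0,0,0],[0,0,0]],
    [[0,0,0],[0,0,0]],
    [[0,0,0],[0,0,0]],
    [[0,0,0],[0,0,0]],
    [[0,0,0],[0,0,0]],
    [[0,0,0],[0,0,0]],
    [[0,0,0],[0,0,0]],
    [[0,0,0],[0,0,0]],
  ],
  grip=0,
  force=40,
)

```text
t: 13.45
position: [0.5853, -0.4033, 0.0238]
orientation: [0.941, 1.568, -0.723]
ft_force: [0.3, -0.4, 0.3]
gripper_width: 0.432
```

Call:
arm_command(
  series=[
    [[-5,0,0],[0,0,0]],
    [[-15,0,0],[0,0,0]],
    [[-20,0,0],[0,0,0]],
    [[-20,0,0],[0,0,0]],
    [[-20,0,0],[0,0,0]],
    [[-20,0,0],[0,0,0]],
    [[0,0,0],[0,0,0]],
    [[0,0,0],[0,0,0]],
  ],
)

```text
t: 14.45
position: [0.5848, -0.4026, 0.1232]
orientation: [1.093, 1.569, -0.571]
ft_force: [0.7, 0.2, -5.4]
gripper_width: 0.43
```

```bash
python3 - <<'E'
from h import *
plan(0.500,-.231,.13,10.3)
plan(0.500,-.231,.13)
c=cam('scene');p=c['pixels']
cv2.imwrite('pics/c6.png',cv2.resize(p[100:240,100:260],(640,560),interpolation=cv2.INTER_CUBIC))
E
```

```text
t 14.45 pos [ 0.5848 -0.4026  0.1232] phi -5.3 F [ 0.7  0.2 -5.4] gw 0.43
shift(tool now) [  -7.1 -100.3 -163. ] rot [-0.2727  0.001  -0.0014] shift if rotated first [  -6.8  -52.7 -184. ] rows 3.1
t 14.45 pos [ 0.5848 -0.4026  0.1232] phi -5.3 F [ 0.7  0.2 -5.4] gw 0.43
shift(tool now) [  -7.1 -100.3 -163. ] rot [0. 0. 0.] shift if rotated first [  -7.1 -100.3 -163. ] rows 3.1
```

View pics/c6.png

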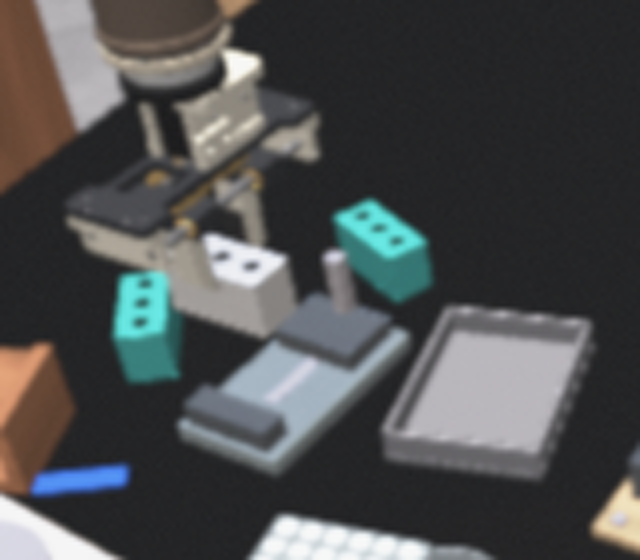

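Call:
arm_command(
  series=[
    [[-10,0,0],[-0.137,0,0]],
    [[-10,0,0],[-0.137,0,0]],
    [[0,-13,-46],[0,0,0]],
    [[0,-13,-46],[0,0,0]],
    [[0,-13,-46],[0,0,0]],
    [[0,-13,-46],[0,0,0]],
    [[0,0,0],[0,0,0]],
    [[0,0,0],[0,0,0]],
  ],
)

```text
t: 15.5
position: [0.5008, -0.2315, 0.1433]
orientation: [0.596, 1.568, -0.793]
ft_force: [-0.0, 0.2, -5.4]
gripper_width: 0.432
```

```bash
python3 - <<'E'
from h import *
plan(0.500,-.231,.013,10.3)
E
```

```text
t 15.5 pos [ 0.5008 -0.2315  0.1433] phi 10.4 F [-0.   0.2 -5.4] gw 0.432
shift(tool now) [130.2  -0.9  -0.9] rot [ 0.0016  0.0024 -0.0016] shift if rotated first [130.3  -0.7  -0.6] rows 2.1
```

Call:
arm_command(
  series=[
    [[30,0,0],[0,0,0]],
    [[30,0,0],[0,0,0]],
    [[30,0,0],[0,0,0]],
    [[20,0,0],[0,0,0]],
    [[12,0,0],[0,0,0]],
    [[8,0,0],[0,0,0]],
    [[0,0,0],[0,0,0]],
    [[0,0,0],[0,0,0]],
  ],
)

```text
t: 16.5
position: [0.5014, -0.2319, 0.014]
orientation: [0.783, 1.567, -0.607]
ft_force: [0.7, 0.4, -5.2]
gripper_width: 0.432
```

Call:
arm_command(
  series=[
    [[0,0,0],[0,0,0]],
    [[0,0,0],[0,0,0]],
    [[0,0,0],[0,0,0]],
    [[0,0,0],[0,0,0]],
  ],
  grip=0.65,
)

```text
t: 17.0
position: [0.501, -0.2317, 0.0135]
orientation: [0.721, 1.568, -0.669]
ft_force: [0.3, -0.3, -0.5]
gripper_width: 0.648
```

Call:
arm_command(
  series=[
    [[-50,0,0],[0,0,0]],
    [[-60,0,0],[0,0,0]],
    [[-60,0,0],[0,0,0]],
    [[0,0,0],[-0.187,0,0]],
    [[0,0,0],[-0.187,0,0]],
    [[0,0,0],[-0.187,0,0]],
    [[0,0,0],[-0.187,0,0]],
    [[0,0,0],[-0.187,0,0]],
    [[0,0,0],[-0.187,0,0]],
    [[0,0,0],[-0.187,0,0]],
    [[0,0,0],[0,0,0]],
  ],
  grip=0.6,
)

```text
t: 18.38
position: [0.5004, -0.2316, 0.1834]
orientation: [-0.491, 1.568, -0.573]
ft_force: [-0.3, 0.5, -0.3]
gripper_width: 0.598
```

```bash
python3 - <<'E'
from h import *
plan(0.4735,-.3855,.12,84.5)
c=cam('scene');p=c['pixels'];a=cam('top')['pixels']
cv2.imwrite('pics/c7.png',np.hstack([cv2.resize(p[100:240,100:260],(400,350)),cv2.resize(a[165:265,325:445],(396,350))]))
print(ctrl.state()['qpos'].round(2))
E
```

```text
t 18.375 pos [ 0.5004 -0.2316  0.1834] phi 85.3 F [-0.3  0.5 -0.3] gw 0.598
shift(tool now) [  63.6 -155.6  -14.3] rot [0.0136 0.0023 0.0012] shift if rotated first [  63.4 -155.8  -12. ] rows 2.7
[-0.16  0.37  0.67  1.82 -0.26  1.04  2.1 ]
```

View pics/c7.png

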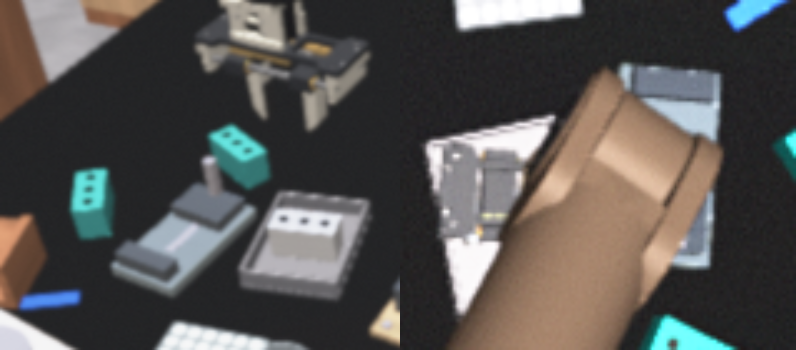

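Block lies flat in the tray at (305,230). Next, slide the jaw back.

Call:
arm_command(
  series=[
    [[0,-52,-4],[0.0136,0.002,0.001]],
    [[0,-52,-4],[0,0,0]],
    [[0,-51.5,-4],[0,0,0]],
    [[20,0,0],[0,0,0]],
    [[40,0,0],[0,0,0]],
    [[40,0,0],[0,0,0]],
    [[35,0,0],[0,0,0]],
    [[0,0,0],[0,0,0]],
    [[0,0,0],[0,0,0]],
  ],
)

```text
t: 19.6
position: [0.4751, -0.3859, 0.0497]
orientation: [-1.038, 1.569, -1.134]
ft_force: [0.3, -0.1, -0.9]
gripper_width: 0.601
```

Call:
arm_command(
  series=[
    [[0,0,0],[0,0,0]],
    [[0,0,0],[0,0,0]],
    [[0,0,0],[0,0,0]],
    [[0,0,0],[0,0,0]],
    [[0,0,0],[0,0,0]],
    [[0,0,0],[0,0,0]],
  ],
  grip=0,
  force=30,
)

```text
t: 20.35
position: [0.4747, -0.3853, 0.0486]
orientation: [-1.173, 1.57, -1.268]
ft_force: [-0.8, -0.3, 2.3]
gripper_width: 0.153
```

Call:
arm_command(
  series=[
    [[0,0,6],[0,0,0]],
    [[0,0,8],[0,0,0]],
    [[0,0,8],[0,0,0]],
    [[0,0,8],[0,0,0]],
    [[0,0,8],[0,0,0]],
    [[0,0,7],[0,0,0]],
    [[0,0,3],[0,0,0]],
    [[0,0,0],[0,0,0]],
    [[0,0,0],[0,0,0]],
  ],
)

```text
t: 21.48
position: [0.5192, -0.3901, 0.0485]
orientation: [3.078, 1.566, 2.982]
ft_force: [-13.4, 2.3, 12.7]
gripper_width: 0.15
```

Call:
arm_command(
  series=[
    [[0,0,0],[0,0,0]],
    [[0,0,0],[0,0,0]],
    [[0,0,0],[0,0,0]],
    [[-40,0,0],[0,0,0]],
    [[-60,0,0],[0,0,0]],
    [[-60,0,0],[0,0,0]],
    [[-60,0,0],[0,0,0]],
    [[-40,0,0],[0,0,0]],
    [[0,0,0],[0,0,0]],
  ],
  grip=0.62,
)

```text
t: 22.6
position: [0.5237, -0.3909, 0.3122]
orientation: [-0.547, 1.564, -0.641]
ft_force: [0.8, 0.3, -0.5]
gripper_width: 0.616
```

```bash
cat >> h.py <<'E'
BO=np.array([.580,.2341]);BY=np.radians(-4.2)
BR=np.array([[np.cos(BY),-np.sin(BY)],[np.sin(BY),np.cos(BY)]])
def tilt(a,psi):
    h=np.array([np.cos(psi),np.sin(psi),0]);x=np.sin(a)*h-np.cos(a)*np.array([0,0,1.]);y=np.array([-np.sin(psi),np.cos(psi),0]);return np.array([x,y,np.cross(x,y)]).T
def pose(bx,by,bz,adeg,psideg,L=.041): # bin coords mm of grasp point (z above bench), -> (TCP,R)
    M=tilt(np.radians(adeg),np.radians(psideg));w=BO+BR@np.array([bx,by])/1000
    return np.array([*w,bz/1000])+L*M[:,0],M
def rows(poses,start=None):
    s=ctrl.state();p,T=(s['position'],rot(s['orientation'])) if start is None else start
    for q,M in poses:
        print((T.T@(q-p)*1000).round(1).tolist(),R.from_matrix(T.T@M).as_rotvec().round(3).tolist());p,T=q,M
E
python3 - <<'E'
from h import *
c=load('top0.npz')
B=lambda p:(150+p[0]/2.353-.3,155+p[1]/2.353-.3)
im=c['pixels'][155:255,150:320]
for t,f in (((135,179),(153,68)),((201,183),(216,72))):
    P=ray(c,*B(t),.143)[:2];Q=ray(c,*B(f),.045)[:2]
    print('top',(BR.T@(P-BO)*1000).round(1),'foot',(BR.T@(Q-BO)*1000).round(1),'psi',np.degrees(np.arctan2(*(Q-P)[::-1])).round(1))
print('rib/bolt', (BR.T@(ray(c,*B((341,129)),.095)[:2]-BO)*1000).round(1))
cv2.imwrite('pics/c8.png',cv2.resize(cam('top')['pixels'][160:250,155:315],(800,450),interpolation=cv2.INTER_CUBIC))
plan(.5,0,.3,85.8)
E
```

```text
top [-86.2   1.5] foot [71.9  0.2] psi -4.6
top [-87.2 -84.1] foot [ 70.6 -87.1] psi -5.3
rib/bolt [  -4.3 -262.4]
t 22.65 pos [ 0.5232 -0.3899  0.3097] phi 84.6 F [-0.7  0.2  0.1] gw 0.623
shift(tool now) [  8.9 386.1 -59.7] rot [-0.0207  0.0027  0.0016] shift if rotated first [  9.7 387.2 -51.7] rows 6.3
```

View pics/c8.png

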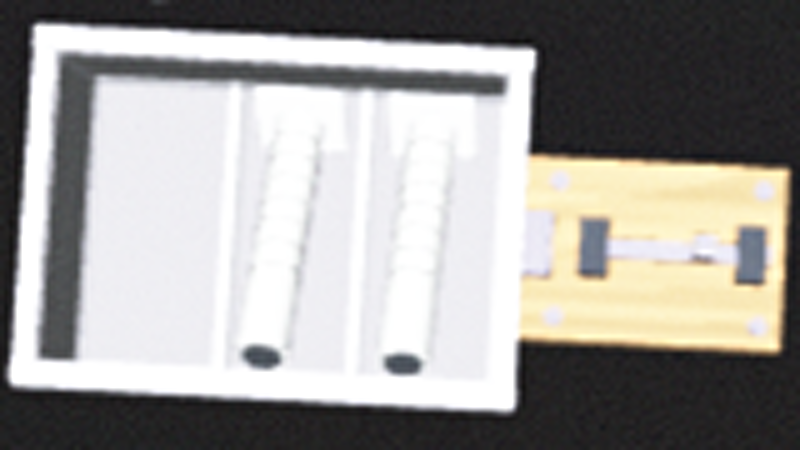

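```bash
python3 - <<'E'
from h import *
a=pose(-67,1,230,25,-4.2)
print(a[0]); plan(*a[0],85.8)
E
```

```text
[0.53053398 0.23873525 0.19284138]
t 22.65 pos [ 0.5232 -0.3899  0.3097] phi 84.6 F [-0.7  0.2  0.1] gw 0.623
shift(tool now) [115.7 626.8 -52. ] rot [-0.0207  0.0027  0.0016] shift if rotated first [116.8 627.5 -38.7] rows 10.2
```

Call:
arm_command(
  series=[
    [[0,0,0],[-0.021,0.003,0.002]],
    [[0,52.3,-3.2],[0,0,0]],
    [[0,52.3,-3.2],[0,0,0]],
    [[0,52.3,-3.2],[0,0,0]],
    [[0,52.3,-3.2],[0,0,0]],
    [[0,52.3,-3.2],[0,0,0]],
    [[0,52.3,-3.2],[0,0,0]],
    [[0,52.3,-3.2],[0,0,0]],
    [[0,52.3,-3.2],[0,0,0]],
    [[0,52.3,-3.2],[0,0,0]],
    [[0,52.3,-3.2],[0,0,0]],
    [[0,52.3,-3.2],[0,0,0]],
    [[0,52.3,-3.2],[0,0,0]],
    [[0,0,0],[0,-0.145,0]],
    [[0,0,0],[0,-0.145,0]],
    [[0,0,0],[0,-0.145,0]],
    [[0,0,0],[0,0,0]],
    [[0,0,0],[0,0,0]],
  ],
  grip=0.62,
)

```text
t: 24.9
position: [0.5302, 0.2393, 0.3093]
orientation: [0.002, 1.141, -0.071]
ft_force: [-0.1, -0.0, -0.2]
gripper_width: 0.618
```

```bash
python3 - <<'E'
from h import *
print(ctrl.state()['qpos'].round(2),ctrl.state()['position'])
rows([pose(-67,1,230,25,-4.2),pose(-67,1,131,25,-4.2)])
E
```

```text
[-1.17  0.05  0.48  1.9   0.35  0.9   0.63] [0.53020468 0.23929054 0.30932932]
[106.0, -0.6, -48.3] [0.0, -0.006, -0.001]
[89.7, 0.0, -41.8] [0.0, 0.0, 0.0]
```

Call:
arm_command(
  series=[
    [[53,-0.3,-24],[0,-0.003,0]],
    [[53,-0.3,-24],[0,-0.003,0]],
    [[25,0,-11.6],[0,0,0]],
    [[25,0,-11.6],[0,0,0]],
    [[20,0,-9.3],[0,0,0]],
    [[19.7,0,-9.3],[0,0,0]],
    [[0,0,0],[0,0,0]],
    [[0,0,0],[0,0,0]],
  ],
)

```text
t: 25.9
position: [0.5328, 0.2384, 0.0948]
orientation: [0.003, 1.132, -0.072]
ft_force: [-0.4, -0.7, -0.1]
gripper_width: 0.618
```

Call:
arm_command(
  series=[
    [[0,0,0],[0,0,0]],
    [[0,0,0],[0,0,0]],
    [[0,0,0],[0,0,0]],
    [[0,0,0],[0,0,0]],
    [[0,0,0],[0,0,0]],
  ],
  grip=0,
  force=20,
)

```text
t: 26.52
position: [0.5315, 0.2389, 0.0943]
orientation: [0.004, 1.132, -0.07]
ft_force: [-0.7, -0.9, 1.1]
gripper_width: 0.341
```

```bash
python3 - <<'E'
from h import *
s=ctrl.state();print(s['position'],s['gripper_width'])
# swing: theta 55->0, lifted
P=[]
n=10
G0=np.array([-67,1,131.]);th0=55
P=[pose(-67,1,150,25,-4.2)]
for i in range(1,n+1):
    th=55*(1-i/n);t=np.radians(th);gx=-67+67*i/n
    gz=5+178*np.cos(t)+28*np.sin(t)+16
    P.append(pose(gx,1*(1-i/n),gz,th-30,-4.2)); print(round(th),round(gx),round(gz),'foot far',round(gx+178*np.sin(t)+28*np.cos(t)))
P.append(pose(0,0,5+178+1,-30,-4.2))
rows(P)
p=cam('scene')['pixels'];cv2.imwrite('pics/c9.png',cv2.resize(p[150:310,270:450],(675,600),interpolation=cv2.INTER_CUBIC))
E
```

```text
[0.53146518 0.23886896 0.09433849] 0.34066382939383044
50 -60 158 foot far 93
44 -54 168 foot far 90
38 -47 178 foot far 86
33 -40 186 foot far 80
28 -34 192 foot far 74
22 -27 197 foot far 66
17 -20 200 foot far 57
11 -13 201 foot far 48
5 -7 201 foot far 38
0 0 199 foot far 28
[-17.1, -0.2, 7.0] [-0.001, 0.002, -0.002]
[-4.5, -0.1, 5.5] [-0.0, 0.096, -0.0]
[-7.9, -0.1, 5.9] [0.0, 0.096, -0.0]
[-7.5, -0.1, 4.8] [-0.0, 0.096, 0.0]
[-6.9, -0.1, 3.8] [-0.0, 0.096, -0.0]
[-6.1, -0.1, 3.1] [-0.0, 0.096, 0.0]
[-5.2, -0.1, 2.6] [0.0, 0.096, 0.0]
[-4.2, -0.1, 2.3] [-0.0, 0.096, 0.0]
[-3.2, -0.1, 2.2] [0.0, 0.096, -0.0]
[-2.2, -0.1, 2.5] [0.0, 0.096, 0.0]
[-1.3, -0.1, 2.9] [0.0, 0.096, -0.0]
[13.0, 0.0, 7.5] [0.0, 0.0, 0.0]
```

View pics/c9.png

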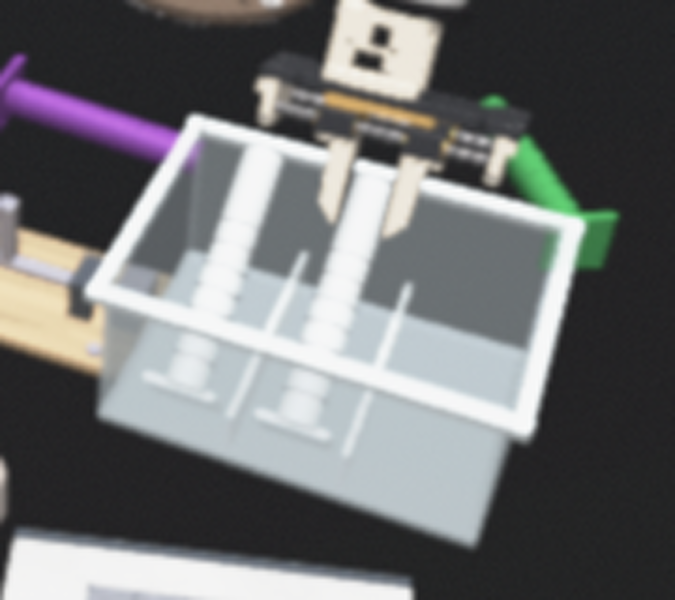

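Call:
arm_command(
  series=[
    [[-9,0,3.5],[0,0,0]],
    [[-8,0,3.5],[0,0,0]],
    [[-4.5,0,5.5],[0,0.096,0]],
    [[-7.9,0,5.9],[0,0.096,0]],
    [[-7.5,0,4.8],[0,0.096,0]],
    [[-6.9,0,3.8],[0,0.096,0]],
    [[-6.1,0,3.1],[0,0.096,0]],
    [[-5.2,0,2.6],[0,0.096,0]],
    [[-4.2,0,2.3],[0,0.096,0]],
    [[-3.2,0,2.2],[0,0.096,0]],
    [[-2.2,0,2.5],[0,0.096,0]],
    [[-1.3,0,2.9],[0,0.096,0]],
    [[0,0,0],[0,0,0]],
    [[0,0,0],[0,0,0]],
  ],
  force=35,
)

```text
t: 28.32
position: [0.5593, 0.2369, 0.1636]
orientation: [3.138, 1.051, 3.065]
ft_force: [-0.1, 0.9, -0.3]
gripper_width: 0.341
```

```bash
python3 - <<'E'
from h import *
s=ctrl.state();print(s['position'],s['orientation'],s['gripper_width'],s['ft_force'])
rows([pose(0,0,199,-30,-4.2)])
p=cam('scene')['pixels'];cv2.imwrite('pics/c10.png',cv2.resize(p[120:310,260:450],(600,600),interpolation=cv2.INTER_CUBIC))
E
```

```text
[0.55927955 0.23693198 0.16358784] [3.13765286 1.05050648 3.06521965] 0.34073095111610285 [-0.07831387  0.88180509 -0.33434693]
[-0.1, -1.3, 0.4] [0.001, 0.003, -0.002]
```

View pics/c10.png

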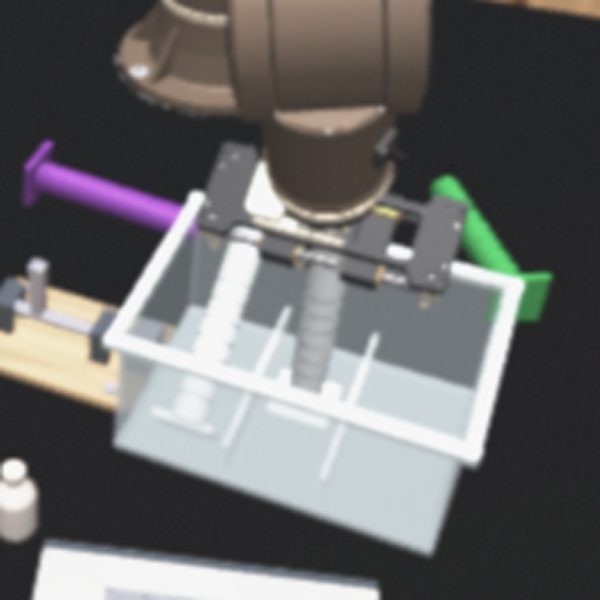

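Call:
arm_command(
  series=[
    [[5.2,-0.6,3],[0,0,0]],
    [[5.2,-0.6,3],[0,0,0]],
    [[1.7,0,1],[0,0,0]],
    [[1.7,0,1],[0,0,0]],
    [[0,0,0],[0,0,0]],
    [[0,0,0],[0,0,0]],
  ],
)

```text
t: 29.12
position: [0.5596, 0.2354, 0.1473]
orientation: [3.139, 1.049, 3.065]
ft_force: [0.4, 0.8, -0.9]
gripper_width: 0.34
```

Call:
arm_command(
  series=[
    [[1.7,0,1],[0,0,0]],
    [[0,0,0],[0,0,0]],
    [[0,0,0],[0,0,0]],
  ],
)

```text
t: 29.5
position: [0.5597, 0.2354, 0.1458]
orientation: [3.138, 1.05, 3.065]
ft_force: [0.4, -0.3, 6.4]
gripper_width: 0.344
```

Call:
arm_command(
  series=[
    [[0.6,0,0.3],[0,0,0]],
    [[0,0,0],[0,0,0]],
    [[0,0,0],[0,0,0]],
  ],
  force=5,
)

```text
t: 29.88
position: [0.5597, 0.2355, 0.1452]
orientation: [3.138, 1.05, 3.065]
ft_force: [0.9, -0.8, 5.6]
gripper_width: 0.347
```

Call:
arm_command(
  series=[
    [[0,0,0],[0,0,0]],
    [[0,0,0],[0,0,0]],
    [[0,0,0],[0,0,0]],
    [[0,0,0],[0,0,0]],
    [[0,0,0],[0,0,0]],
  ],
  grip=0.56,
)

```text
t: 30.5
position: [0.5594, 0.2354, 0.1446]
orientation: [3.139, 1.049, 3.066]
ft_force: [0.0, 0.4, 0.0]
gripper_width: 0.559
```

Call:
arm_command(
  series=[
    [[-20,0,0],[0,0,0]],
    [[-30,0,0],[0,0,0]],
    [[-40,0,0],[0,0,0]],
    [[-40,0,0],[0,0,0]],
    [[-40,0,0],[0,0,0]],
    [[0,0,0],[0,-0.187,0]],
    [[0,0,0],[0,-0.187,0]],
    [[0,0,0],[0,-0.187,0]],
    [[0,0,0],[0,-0.187,0]],
    [[0,0,0],[0,-0.187,0]],
    [[0,0,0],[0,-0.024,0]],
    [[0,0,0],[0,0,0]],
  ],
)

```text
t: 32.0
position: [0.6301, 0.228, 0.278]
orientation: [0.02, 1.117, -0.058]
ft_force: [1.0, -0.2, 0.3]
gripper_width: 0.557
```

```bash
python3 - <<'E'
from h import *
s=ctrl.state();print(s['t'],s['position'],s['gripper_width'],s['ft_force'])
p=cam('scene');a=cam('top')['pixels']
for z in(.005,.205): print(proj(p,[*BO,z])-[260,120])
cv2.imwrite('pics/c11.png',np.hstack([cv2.resize(p['pixels'][120:310,260:450],(400,400),interpolation=cv2.INTER_CUBIC),cv2.resize(a[155:255,150:250],(400,400),interpolation=cv2.INTER_CUBIC)]))
rows([pose(-67,-85,300,25,-4.2),pose(-67,-85,200,25,-4.2),pose(-67,-85,131,25,-4.2)])
E
```

```text
32.0 [0.63014104 0.2280315  0.27800119] 0.5568620850731025 [ 0.98526158 -0.24663907  0.27134995]
[ 94.2873677 131.9175821]
[104.24551645  80.11610413]
[-31.3, -83.1, -97.5] [-0.009, 0.018, -0.006]
[90.6, 0.0, -42.3] [0.0, 0.0, 0.0]
[62.5, 0.0, -29.2] [0.0, 0.0, 0.0]
```

View pics/c11.png

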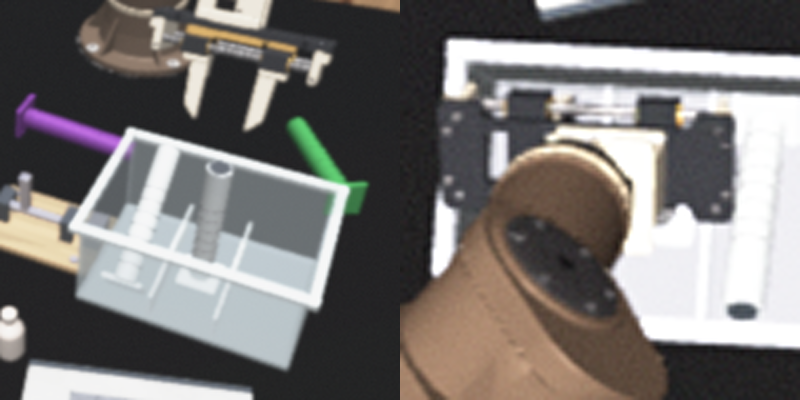

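Call:
arm_command(
  series=[
    [[-10.4,-27.7,-32.5],[-0.009,0.018,-0.006]],
    [[-10.4,-27.7,-32.5],[0,0,0]],
    [[-10.4,-27.7,-32.5],[0,0,0]],
    [[45.3,0,-21.1],[0,0,0]],
    [[45.3,0,-21.1],[0,0,0]],
    [[0,0,0],[0,0,0]],
    [[0,0,0],[0,0,0]],
  ],
  grip=0.54,
)

```text
t: 32.98
position: [0.5247, 0.1526, 0.1653]
orientation: [0.0, 1.134, -0.072]
ft_force: [-0.8, -0.5, 0.8]
gripper_width: 0.537
```

```bash
python3 - <<'E'
from h import *
rows([pose(-67,-85,131,25,-4.2)])
P=[pose(-67,-85,150,25,-4.2)];n=10
for i in range(1,n+1):
    th=55*(1-i/n);t=np.radians(th);gx=-67+67*i/n
    P.append(pose(gx,-85-4*i/n,5+178*np.cos(t)+28*np.sin(t)+16,th-30,-4.2))
rows(P,pose(-67,-85,131,25,-4.2))
E
```

```text
[64.6, 0.3, -30.7] [0.001, 0.001, -0.0]
[-17.2, 0.0, 8.0] [0.0, 0.0, 0.0]
[-4.5, -0.4, 5.5] [-0.0, 0.096, -0.0]
[-7.9, -0.4, 5.9] [0.0, 0.096, -0.0]
[-7.5, -0.4, 4.8] [-0.0, 0.096, 0.0]
[-6.9, -0.4, 3.8] [-0.0, 0.096, -0.0]
[-6.1, -0.4, 3.1] [-0.0, 0.096, 0.0]
[-5.2, -0.4, 2.6] [0.0, 0.096, 0.0]
[-4.2, -0.4, 2.3] [-0.0, 0.096, 0.0]
[-3.2, -0.4, 2.2] [0.0, 0.096, -0.0]
[-2.2, -0.4, 2.5] [0.0, 0.096, 0.0]
[-1.3, -0.4, 2.9] [0.0, 0.096, -0.0]
```

Call:
arm_command(
  series=[
    [[22,0.1,-10.3],[0,0,0]],
    [[22,0.1,-10.3],[0,0,0]],
    [[20.6,0.1,-10],[0,0,0]],
    [[0,0,0],[0,0,0]],
    [[0,0,0],[0,0,0]],
  ],
)

```text
t: 33.6
position: [0.5239, 0.1533, 0.0941]
orientation: [0.002, 1.133, -0.07]
ft_force: [0.4, -0.4, 0.1]
gripper_width: 0.536
```

Call:
arm_command(
  series=[
    [[0,0,0],[0,0,0]],
    [[0,0,0],[0,0,0]],
    [[0,0,0],[0,0,0]],
    [[0,0,0],[0,0,0]],
    [[0,0,0],[0,0,0]],
  ],
  grip=0,
  force=35,
)

```text
t: 34.22
position: [0.5226, 0.1527, 0.0924]
orientation: [-0.001, 1.135, -0.072]
ft_force: [-0.3, -0.2, 3.4]
gripper_width: 0.34
```

Call:
arm_command(
  series=[
    [[-9,0,4.2],[0,0,0]],
    [[-8.2,0,3.8],[0,0,0]],
    [[-4.5,-0.4,5.5],[0,0.096,0]],
    [[-7.9,-0.4,5.9],[0,0.096,0]],
    [[-7.5,-0.4,4.8],[0,0.096,0]],
    [[-6.9,-0.4,3.8],[0,0.096,0]],
    [[-6.1,-0.4,3.1],[0,0.096,0]],
    [[-5.2,-0.4,2.6],[0,0.096,0]],
    [[-4.2,-0.4,2.3],[0,0.096,0]],
    [[-3.2,-0.4,2.2],[0,0.096,0]],
    [[-2.2,-0.4,2.5],[0,0.096,0]],
    [[-1.3,-0.4,2.9],[0,0.096,0]],
    [[0,0,0],[0,0,0]],
    [[0,0,0],[0,0,0]],
  ],
)

```text
t: 35.98
position: [0.5505, 0.1458, 0.1609]
orientation: [-3.134, 1.062, 3.075]
ft_force: [0.6, -0.1, -1.0]
gripper_width: 0.344
```

```bash
python3 - <<'E'
from h import *
s=ctrl.state();print(s['ft_force'],s['gripper_width'])
rows([pose(0,-89,199,-30,-4.2),pose(0,-89,183,-30,-4.2)])
E
```

```text
[ 0.61859458 -0.09897395 -0.9579611 ] 0.3442537136062081
[-3.5, 1.2, 0.8] [-0.002, 0.014, 0.003]
[13.9, 0.0, 8.0] [0.0, 0.0, 0.0]
```

Call:
arm_command(
  series=[
    [[4.8,0.5,3],[0,0.014,0]],
    [[3.5,0.5,2],[0,0,0]],
    [[1.7,0,1],[0,0,0]],
    [[0,0,0],[0,0,0]],
    [[0,0,0],[0,0,0]],
  ],
)

```text
t: 36.6
position: [0.5513, 0.1464, 0.1496]
orientation: [-3.134, 1.047, 3.075]
ft_force: [0.1, -0.5, -0.5]
gripper_width: 0.337
```

Call:
arm_command(
  series=[
    [[1.3,0,0.8],[0,0,0]],
    [[0,0,0],[0,0,0]],
    [[0,0,0],[0,0,0]],
  ],
)

```text
t: 36.98
position: [0.5512, 0.1464, 0.1479]
orientation: [-3.134, 1.047, 3.075]
ft_force: [0.1, -0.7, -1.0]
gripper_width: 0.342
```

Call:
arm_command(
  series=[
    [[1.3,0,0.8],[0,0,0]],
    [[0,0,0],[0,0,0]],
    [[0,0,0],[0,0,0]],
  ],
)

```text
t: 37.35
position: [0.5514, 0.1463, 0.1467]
orientation: [-3.134, 1.047, 3.074]
ft_force: [0.1, -1.7, 2.9]
gripper_width: 0.345
```

Call:
arm_command(
  series=[
    [[0.9,0,0.5],[0,0,0]],
    [[0,0,0],[0,0,0]],
    [[0,0,0],[0,0,0]],
  ],
)

```text
t: 37.72
position: [0.5516, 0.1463, 0.1466]
orientation: [-3.134, 1.048, 3.074]
ft_force: [0.4, -1.1, 10.7]
gripper_width: 0.339
```

Call:
arm_command(
  series=[
    [[0,0,0],[0,0,0]],
    [[0,0,0],[0,0,0]],
  ],
  force=5,
)

```text
t: 37.98
position: [0.5516, 0.1462, 0.1462]
orientation: [-3.134, 1.047, 3.074]
ft_force: [1.2, -0.9, 6.3]
gripper_width: 0.348
```

Call:
arm_command(
  series=[
    [[0,0,0],[0,0,0]],
    [[0,0,0],[0,0,0]],
    [[0,0,0],[0,0,0]],
    [[0,0,0],[0,0,0]],
    [[0,0,0],[0,0,0]],
  ],
  grip=0.54,
)

```text
t: 38.6
position: [0.5513, 0.1464, 0.1453]
orientation: [-3.134, 1.047, 3.075]
ft_force: [0.6, 0.5, -0.1]
gripper_width: 0.539
```

Call:
arm_command(
  series=[
    [[-20,0,0],[0,0,0]],
    [[-30,0,0],[0,0,0]],
    [[-40,0,0],[0,0,0]],
    [[-40,0,0],[0,0,0]],
    [[-40,0,0],[0,0,0]],
    [[0,0,0],[0,-0.175,0]],
    [[0,0,0],[0,-0.175,0]],
    [[0,0,0],[0,-0.174,0]],
    [[0,0,0],[0,0,0]],
  ],
)

```text
t: 39.72
position: [0.6241, 0.1409, 0.2851]
orientation: [0.006, 1.558, -0.067]
ft_force: [-1.4, 0.4, 0.4]
gripper_width: 0.54
```

```bash
python3 - <<'E'
from h import *
s=ctrl.state();print(s['t'],s['position'],s['gripper_width'],s['qpos'].round(2))
plan(.5565,-.027,.25,-4.2)
plan(.5565,-.027,.25,85.8)
E
```

```text
39.725 [0.62414982 0.14091453 0.28511965] 0.5398486565535815 [-0.28  0.4  -0.05  1.41  0.02  1.32  1.17]
t 39.725 pos [0.6241 0.1409 0.2851] phi 85.8 F [-1.4  0.4  0.4] gw 0.54
shift(tool now) [  34.4 -172.4  -55.7] rot [-1.5704  0.0101  0.0099] shift if rotated first [  35.1   55.2 -172.4] rows 8.4
t 39.725 pos [0.6241 0.1409 0.2851] phi 85.8 F [-1.4  0.4  0.4] gw 0.54
shift(tool now) [  34.4 -172.4  -55.7] rot [ 0.0003  0.0127 -0.0001] shift if rotated first [  35.1 -172.4  -55.2] rows 3.0
```

Call:
arm_command(
  series=[
    [[0,-57.5,-18.5],[0,0.0127,0]],
    [[0,-57.5,-18.5],[0,0,0]],
    [[0,-57.5,-18.5],[0,0,0]],
    [[0,0,0],[0.1745,0,0]],
    [[0,0,0],[0.1745,0,0]],
    [[0,0,0],[0.1745,0,0]],
    [[0,0,0],[0.1745,0,0]],
    [[0,0,0],[0.1745,0,0]],
    [[0,0,0],[0.1745,0,0]],
    [[0,0,0],[0.1745,0,0]],
    [[0,0,0],[0.1745,0,0]],
    [[0,0,0],[0.1745,0,0]],
    [[0,0,0],[0,0,0]],
  ],
)

```text
t: 41.35
position: [0.5608, -0.0276, 0.2844]
orientation: [-1.233, 1.57, -2.878]
ft_force: [0.1, 0.2, -0.0]
gripper_width: 0.536
```

```bash
python3 - <<'E'
from h import *
plan(.5565,-.027,.042,-4.2)
p=cam('scene');a=cam('top')['pixels']
for z in(.005,.205):
    print([(proj(p,[*(BO+BR@np.array([0,y])),z])-[220,150]).round(1)*3.33 for y in (0,-.089)])
cv2.imwrite('pics/c12.png',np.hstack([cv2.resize(p['pixels'][150:300,220:400],(600,500),interpolation=cv2.INTER_CUBIC),np.vstack([cv2.resize(a[155:255,200:250],(200,400)),np.zeros((100,200,3),np.uint8)])]))
E
```

```text
t 41.35 pos [ 0.5608 -0.0276  0.2844] phi -4.3 F [ 0.1  0.2 -0. ] gw 0.536
shift(tool now) [242.4  -4.1  -0.3] rot [-0.0014  0.0003  0.0009] shift if rotated first [ 2.424e+02 -4.300e+00 -2.000e-01] rows 3.9
[array([447.219, 339.327]), array([350.982, 308.358])]
[array([480.186, 166.833]), array([370.629, 136.53 ])]
```

View pics/c12.png

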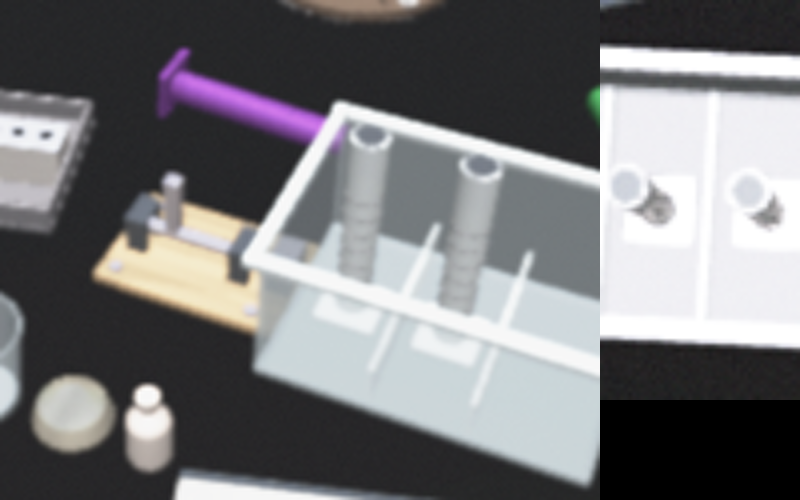

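Both cylinders stand upright: tops at (370,135) and (481,165), close to the vertical predictions. Checking block and jaw before the bolt.

```bash
python3 - <<'E'
from h import *
p=cam('scene');a=cam('top')
cv2.imwrite('pics/c13.png',np.hstack([cv2.resize(p['pixels'][140:240,130:250],(396,330),interpolation=cv2.INTER_CUBIC),cv2.resize(a['pixels'][165:265,325:445],(396,330),interpolation=cv2.INTER_CUBIC)]))
E
```

```text
(no output)
```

View pics/c13.png

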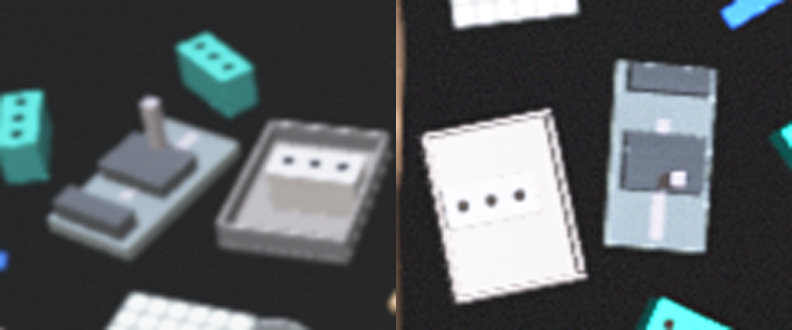

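Jaw handle is back at its original pixel (281,179), and the block is in the tray at (491,200). Now the bolt.

Call:
arm_command(
  series=[
    [[55,-4.2,0],[0,0,0]],
    [[55,0,0],[0,0,0]],
    [[50,0,0],[0,0,0]],
    [[40,0,0],[0,0,0]],
    [[25,0,0],[0,0,0]],
    [[17,0,0],[0,0,0]],
    [[0,0,0],[0,0,0]],
    [[0,0,0],[0,0,0]],
  ],
)

```text
t: 42.55
position: [0.5566, -0.0272, 0.0432]
orientation: [1.735, 1.569, 0.089]
ft_force: [0.5, 0.5, 0.1]
gripper_width: 0.543
```

Call:
arm_command(
  series=[
    [[0,0,0],[0,0,0]],
    [[0,0,0],[0,0,0]],
    [[0,0,0],[0,0,0]],
    [[0,0,0],[0,0,0]],
    [[0,0,0],[0,0,0]],
    [[0,0,0],[0,0,0]],
  ],
  grip=0,
  force=30,
)

```text
t: 43.3
position: [0.5585, -0.0274, 0.0427]
orientation: [1.558, 1.566, -0.088]
ft_force: [7.7, -0.7, -5.1]
gripper_width: 0.147
```

Call:
arm_command(
  series=[
    [[0,0,-6],[0,0,0]],
    [[0,0,-8],[0,0,0]],
    [[0,0,-8],[0,0,0]],
    [[0,0,-8],[0,0,0]],
    [[0,0,-8],[0,0,0]],
    [[0,0,-6],[0,0,0]],
    [[0,0,-3],[0,0,0]],
    [[0,0,0],[0,0,0]],
    [[0,0,0],[0,0,0]],
  ],
)

```text
t: 44.42
position: [0.5618, 0.0157, 0.0428]
orientation: [0.934, 1.565, -0.715]
ft_force: [6.2, -11.2, -4.2]
gripper_width: 0.149
```

Call:
arm_command(
  series=[
    [[0,0,-2],[0,0,0]],
    [[0,0,-1],[0,0,0]],
    [[0,0,0],[0,0,0]],
    [[0,0,0],[0,0,0]],
  ],
)

```text
t: 44.92
position: [0.5618, 0.0158, 0.0427]
orientation: [0.627, 1.563, -1.025]
ft_force: [7.3, -19.2, -2.9]
gripper_width: 0.15
```

Firm stop: the force rises and the bolt doesn't move. Release and retreat.

Call:
arm_command(
  series=[
    [[0,0,2],[0,0,0]],
    [[0,0,0],[0,0,0]],
  ],
)

```text
t: 45.18
position: [0.5618, 0.0158, 0.0427]
orientation: [0.817, 1.565, -0.833]
ft_force: [8.0, -14.2, -3.1]
gripper_width: 0.153
```

Call:
arm_command(
  series=[
    [[0,0,0],[0,0,0]],
    [[0,0,0],[0,0,0]],
    [[0,0,0],[0,0,0]],
    [[0,0,0],[0,0,0]],
    [[-30,0,0],[0,0,0]],
    [[-50,0,0],[0,0,0]],
    [[-60,0,0],[0,0,0]],
    [[-60,0,0],[0,0,0]],
    [[0,-50,30],[0,0,0]],
    [[0,-50,30],[0,0,0]],
    [[0,-50,30],[0,0,0]],
    [[0,0,0],[0,0,0]],
  ],
  grip=0.5,
)

```text
t: 46.68
position: [0.3995, -0.0594, 0.2424]
orientation: [-2.41, 1.57, 2.223]
ft_force: [1.1, 1.3, 1.1]
gripper_width: 0.504
```

```bash
python3 - <<'E'
from h import *
p=cam('scene');a=cam('top')
b=np.array([-4.3,-262.4])
for d in(0,45):
    w=BO+BR@((b+[0,d])/1000); print(d,'handle top px scene crop',((proj(p,[*w,.095])-[130,130])*2.96).round(), 'top',proj(a,[*w,.095]).round(1))
cv2.imwrite('pics/c14.png',cv2.resize(p['pixels'][130:300,130:400],(800,504),interpolation=cv2.INTER_CUBIC))
print(ctrl.state()['t'],ctrl.state()['position'],ctrl.state()['ft_force'])
E
```

```text
0 handle top px scene crop [424. 217.] top [294.6 209.5]
45 handle top px scene crop [465. 230.] top [280.3 208.8]
46.775 [ 0.4031747  -0.05758199  0.24268288] [ 0.91087603 -0.04756311  0.32430112]
```

View pics/c14.png

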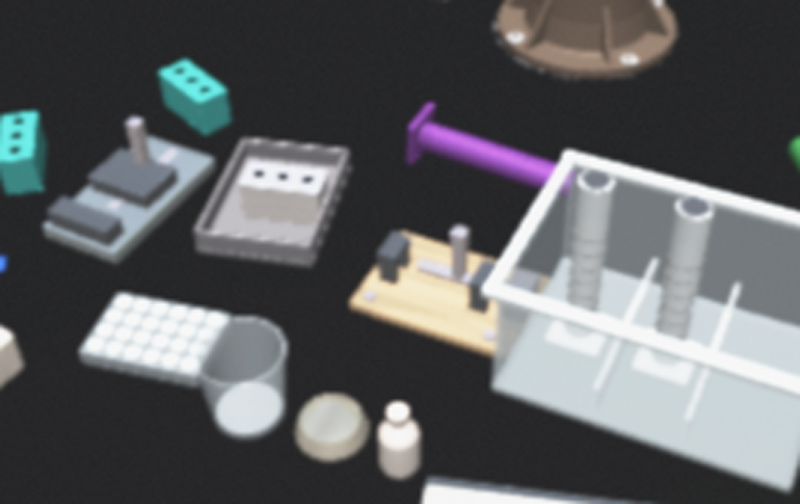

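```bash
python3 -c "
from cell import ctrl
print(ctrl.hand_in())"
```

```text
the job is handed in; nothing more can be done
None
```

The density kit is packed and the job is handed in at about 47 s of the 208 s allowed; hand-in gives no verdict. I opened the vise jaw, set the block in the tray and slid the jaw back. Then I stood both slumped cylinders up in their bin lanes (there was no third) and pushed the bolt home last.

**Last checks (picture and forces):**
- **Block:** flat and well inside the tray.
- **Jaw:** shut. It stopped with 13 N of push, and its handle is back within about 1 pixel of where it started.
- **Cylinders:** both vertical on the bin floor, inside their lanes.
- **Bolt:** fully home. It was pressed to a firm stop; the tool reading shows 43 mm of travel, but the handle moved as far in the image as the full 45 mm stroke would.
- **Bystanders and arm:** the beaker, rock, dropper bottle and well plate look unmoved. The wash bottle was outside the last picture, though the arm never worked near it. The arm ended clear, at about 0.24 m up.

**Disagreement:** the reported tool point was about 22 mm beyond the real fingertips. My first grasp therefore closed just above the block without moving it. I corrected for this in every later grasp.

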